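# Reset the tripped bench breaker

### The arm

A 6-joint arm with a two-finger parallel gripper is mounted at the origin on a cart in front of the work surface, level with it; the furniture and walls round the work are solid. World frame = base frame: x ahead of the robot, y to its left, z up, the work surface at z = 0. Lengths are in m, angles in rad, forces in N, time in s.
With the tool pointing down it reaches from about 0.225 to 0.875 m from the base axis. Payload 3.4 kg.
Tool frame: the origin (TCP) lies on the centre line of the jaws, within the pads' length; the fingertips stand 19 mm ahead of it and the grasp point (between the pads) is the TCP (nose_length is the distance from the TCP to the fingertips, in m); z points along the fingers, y is the direction in which the jaws open and shut (so a half turn about z gives the same grasp; the last joint's range is limited). The gripper opens to 85 mm and grips with 20 to 120 N. Pads are 22 mm wide; open, the fingers measure 114 mm over their backs; the gripper's body (76 mm by 85 mm) begins 54 mm behind the grasp point. The pads swing forward as they close: fully open they stand 13 mm farther back than shut.
Start: joints at [1.14, 0.276, 1.505, -0, 1.361, -0.121], TCP at [0.175, 0.548, 0.25] pointing down, gripper open.
Joint ranges: [-2.89, 2.89], [-0.75, 2.08], [0.22, 2.7], [-1.18, 4.32], [0.11, 2.71], [-2.7, 2.7]. Speed limits (rad/s): [2.57, 2.57, 3.14, 3.14, 3.14, 3.14].

### API

Orientations are given as a unit quaternion [w, x, y, z].
In Python, from rig import * gives the robot as it stands.
- The arm moves only by the shell command python3 -m jog 'ROWS' [OPENING] [FORCE]. ROWS is JSON, one flat list of numbers, 6 for each row, row after row: the shift along the tool's x, y, z in mm, then the turn, a rotation vector about the tool's x, y, z in degrees. In form: [tx, ty, tz, wx, wy, wz, tx, ty, tz, wx, wy, wz, ...]. A call has 1 to 10 rows; each row is the pose to reach, as a shift and turn from the pose commanded when the call began, along the tool's axes at that moment; what a row does not reach only later rows make up. A row lasts 1/8 s, in which the tool goes at most 62.5 mm and 10.7 degrees, less where a joint would pass 70% of its speed; a pose out of reach is approached as far as the arm can. A call with a gripper value outside its range is refused whole. OPENING is the closure, from 0 (fully open) to 1 (shut), set as the call begins (- or left out, the last holds). The fingers move at their own pace and stop on an object; FORCE is the grip in N (left out, the last holds). Time passes only in rows, so rows that repeat a pose let the fingers close. It gives the time, the measured TCP pose, the force and the opening at its end, in the units of the state.
- get_state(): the state, without advancing time (a new reading comes with each control period).
- get_image(name): name is "scene" or "top" or "wrist"; returns a dict with "frame" (400x640x3 uint8, red, green, blue), "camera_matrix" (3x3 intrinsics, pixels), "rvec" (rotation vector, rad) and "tvec" (3), from world to camera coordinates, as OpenCV has them. Camera axes: x right, y down, z forward; pixel columns grow to the right and rows downward; lengths in m; the calibration is good to about 2 mm. A picture is of the moment at which its call begins. There is no depth.
- sign_off(): hands the job in, once; it reports no verdict.
The state is a dict: "clock": time; "qpos": joint angles; "qd": joint speeds; "effort": joint torques, N m; "position": TCP position; "ee_rot": TCP orientation; "contact_force": force on the tool from outside, world axes, zero at the start; "moment": the same for the moment, N m; "width": finger opening in m.
Only numpy, scipy, OpenCV 4.12 (cv2) and the standard library are available. Lean on these libraries where they do the work, as an engineer would, in place of code of your own. Each camera call takes 0.05 s, during which the arm holds its last target.

### The job

One of the three breakers in the bench supply box has tripped: its black handle stands about upright, halfway between off and on. Reset it: push that handle fully off, feeling for the firm end where the catch engages, then throw it fully on, and let go. Push gently, since forcing the handle breaks the catch; leave the other two handles and the things round the box as they are.

Things in the scene. Friction and masses are not known exactly. Their poses are not given: they have to be found in the camera images.
- supply_box: Fixed bench supply box, an open grey and aluminium tray 130 (x) x 179 (y) x 52 mm high, with three breakers standing side by side in it. Origin at the centre of its underside, on the plate. Its x axis points to the on side of all three breakers, its y axis runs along the row of breakers, z up.
- breaker_tripped: The tripped breaker, a grey moulded unit 92 (x) x 52.5 (y) x 60 mm, fixed in any of the box's three places (55 mm apart along y). Origin under its centre, 12 mm over the plate; axes as the box's. Its flat deck, 52 mm long in x, is 60 mm over the origin; a raised bar on it marks the on side (+x), a raised ring the off side (-x). More than 14 N on the unit or its handle breaks the catch.
- tripped_lever (a joint): Angle of its handle: 0 upright, negative towards off, positive towards on. Starts between 0 and 0.08, stays where left, and moves with 1 to 3 N outside the catch's range. Fully on is the stop at 0.55. If the catch was not engaged at the off stop, the handle is blocked hard at about 0.15 to 0.22 on its way to on and must be pushed off again.
- tripped_axle (a point): Centre of that handle's axle, 50 mm above the breaker's origin; the axle is parallel to y. Pushed 40 mm above it, the handle takes 7 to 10 N over the last 0.25 rad to off, then meets a firm stop where the force climbs: at 11 to 12 N the catch has engaged. The stop's angle differs each time, from about -0.3 to -0.66, and cannot be seen, only felt.
- tripped_lever_tip (a point): Centre of the top end of the tripped breaker's handle, 58 mm from the axle. The handle is a smooth, slippery flat black bar 30 mm wide (y) and 10 mm thick (x), standing 48 mm out of the deck when upright. At the deepest off its lower top edge is 31 mm over the deck: to throw it on, push below that.
- on_lever (a joint): Handle angle of a breaker, same size and sense, that is on (about 0.55) and must stay on.
- off_lever (a joint): Handle angle of a breaker, same size and sense, that has been switched off on purpose (about -0.55) and must stay off.
- ring_gauge: Bystander: steel ring gauge 54 mm in diameter, 18 mm high, origin under its centre, to the right of the box.
- flange_part: Bystander: steel flange 70 mm in diameter, 31 mm high, origin under its centre, to the left of the box.
- stylus_box: Bystander: flat black box 60 x 90 x 22 mm with a clear lid, origin under its centre, to the right of the box.

How it is judged:
On the way, in this order (a step that is already met when the one before it is completed fails the run):
1. the tripped handle is pushed off (the catch lets it pass to on only if it was pressed against the stop) (value of joint tripped_lever below -0.22 rad), for 0.1 s.
2. then the handle is thrown fully on (value of joint tripped_lever above 0.48 rad), for 0.2 s.
At the end, for the whole second after the job is handed in: The tripped breaker's handle stays fully on (beyond 0.48 rad of 0.55) and at rest; the on handle is still on (beyond 0.45 rad) and the off handle still off (beyond -0.45 rad) (value of joint tripped_lever above 0.48 rad and velocity of joint tripped_lever below 0.05 rad/s and value of joint on_lever above 0.45 rad and value of joint off_lever below -0.45 rad); the robot touches nothing.
It fails at once if the tripped breaker or its handle is pushed with more than 14 N (contact force between any of the fingers, the arm and breaker_tripped above 14 N).
It fails at once if a neighbour's handle is moved out of its position (value of joint on_lever below 0.42 rad or value of joint off_lever above -0.42 rad).
It fails at once if a bystander is moved by more than 20 mm (distance of any of ring_gauge, flange_part, stylus_box from where it was at the start of the episode above 0.02 m).
It also fails if it takes over 45 s, if anything falls off the work surface, if the arm or the gripper's body presses on something with over 40 N, if the wrist force passes 120 N, or if a joint passes its speed limit or range.

## Working session

There is one attempt and no reset: what is moved stays moved. The work goes in short steps, Python scripts to look and compute and a shell command to move; the robot and the scene stay as the last step left them, time stands still between calls to the robot, and variables do not carry over. Pictures are saved under pics/ and viewed, and the job is handed in when it is done.

```bash
ls; mkdir -p pics; python3 - <<'E'
from rig import *
import cv2
s=get_state(); print(s)
for n in ["scene","top","wrist"]:
    im=get_image(n); cv2.imwrite(f"pics/{n}0.png",im["frame"][:,:,::-1]); print(n,im["camera_matrix"],im["rvec"],im["tvec"])
E
```

```text
pics
{'clock': 0.0, 'qpos': array([ 1.14004561e+00,  2.76656321e-01,  1.50611888e+00,  7.07339690e-06,
        1.36069372e+00, -1.21013368e-01]), 'qd': array([-0.00120121, -0.00188014, -0.00039824,  0.0015282 ,  0.00041167,
       -0.00090568]), 'effort': array([-2.43928853e-04, -4.16773152e+01, -2.45808667e+01,  2.22140829e-04,
        1.06231787e-02,  6.18913901e-06]), 'position': array([0.17507406, 0.54719723, 0.24941038]), 'ee_rot': array([-2.58871912e-04,  1.54251013e-01,  9.88031247e-01, -9.01719406e-04]), 'contact_force': array([-0.57078175, -0.40851023,  0.2656708 ]), 'moment': array([0.00616588, 0.05764533, 0.04898056]), 'width': 0.08522574827162681}
scene [[381.53151183   0.         325.73177527]
 [  0.         381.53151183 199.11258934]
 [  0.           0.           1.        ]] [ 1.83513506 -1.03876682  0.63451237] [-0.25167905  0.27154986  0.83179038]
top [[438.32247991   0.         317.97218656]
 [  0.         438.32247991 199.77381058]
 [  0.           0.           1.        ]] [ 2.18372824 -2.1518183   0.07278059] [-0.00620636  0.47502225  1.19566177]
wrist [[298.83632766   0.         314.55561143]
 [  0.         298.83632766 201.55282805]
 [  0.           0.           1.        ]] [-2.33248531 -1.70376245 -0.2551965 ] [-0.57546023 -0.0388539   0.38056744]
```

View pics/scene0.png

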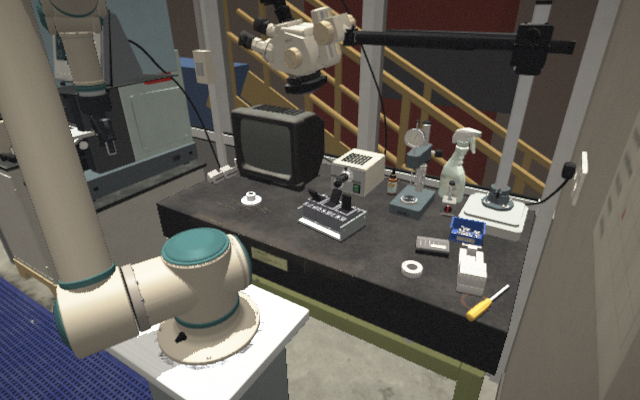

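View pics/top0.png

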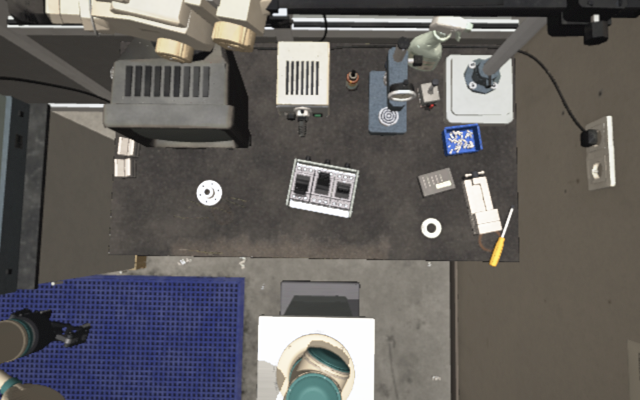

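View pics/wrist0.png

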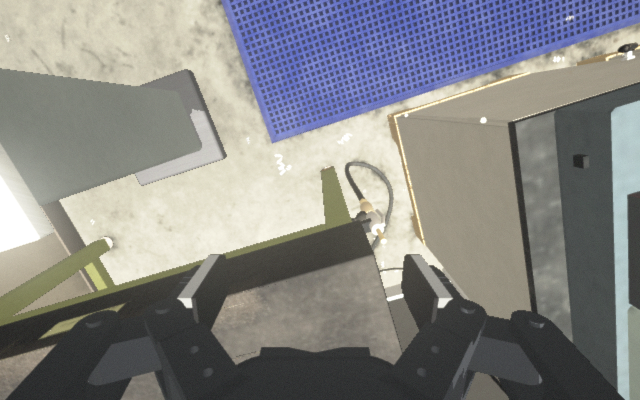

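The scene and top views show the box near top pixel (322,187), with the flange at (209,192) and the ring at (431,228). The wrist camera sees only the bench edge. I'll zoom in on the box.

```bash
python3 - <<'E'
import cv2
a=cv2.imread("pics/top0.png")[145:230,270:380]; cv2.imwrite("pics/top0z.png",cv2.resize(a,None,fx=7,fy=7,interpolation=cv2.INTER_CUBIC))
a=cv2.imread("pics/scene0.png")[140:245,280:390]; cv2.imwrite("pics/scene0z.png",cv2.resize(a,None,fx=5.5,fy=5.5,interpolation=cv2.INTER_CUBIC))
E
```

```text
(no output)
```

View pics/top0z.png

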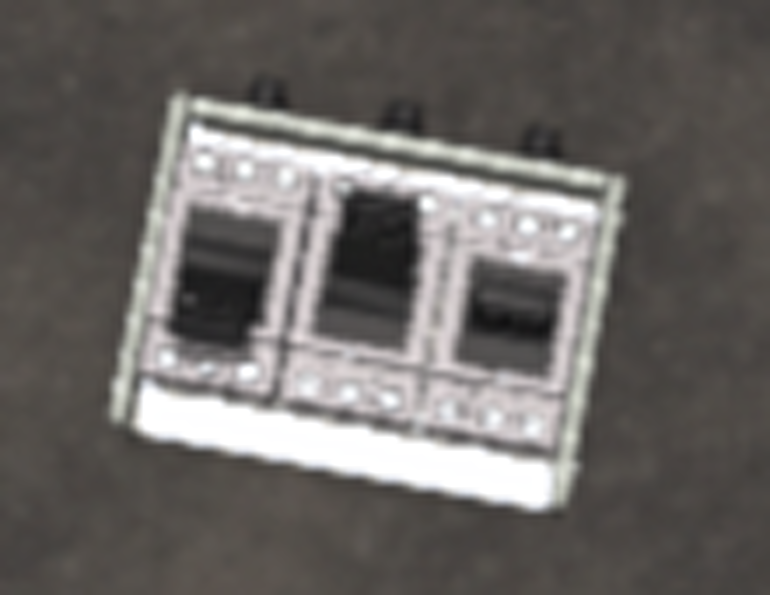

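View pics/scene0z.png

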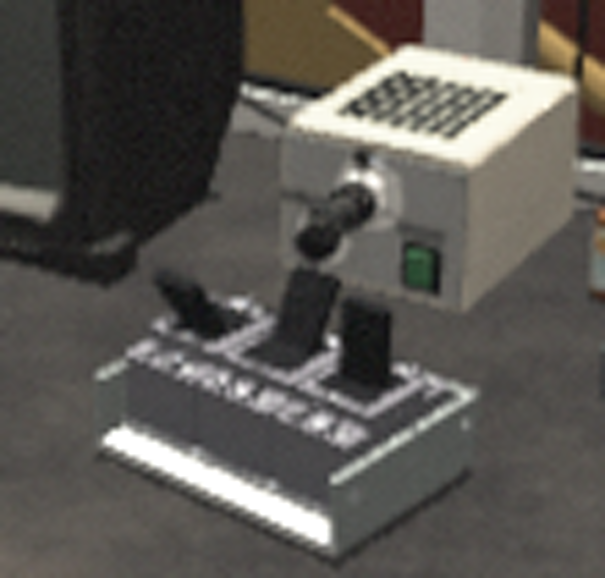

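The zoomed top view shows the right-hand handle (-y side) upright, so it is the tripped one. The middle handle leans away from the robot and the left one leans towards it. The sign of the box x axis is still open, because the bar and ring can't be resolved. The box corners are at about (296,159), (359,171), (287,206) and (351,217).

```bash
cat > h.py <<'E'
from rig import *
import cv2, numpy as np
from scipy.spatial.transform import Rotation as R
def ray(im,px,z):
    K=im["camera_matrix"];Rm=cv2.Rodrigues(np.array(im["rvec"]))[0];t=np.array(im["tvec"]).ravel()
    d=Rm.T@np.linalg.inv(K)@np.array([px[0],px[1],1.]);c=-Rm.T@t
    return c+d*(z-c[2])/d[2]
def proj(im,P):
    return cv2.projectPoints(np.array(P,float).reshape(-1,1,3),np.array(im["rvec"]),np.array(im["tvec"]),im["camera_matrix"],None)[0].reshape(-1,2)
def rot(): 
    q=get_state()["ee_rot"]; return R.from_quat([q[1],q[2],q[3],q[0]])
def rows(target,Rt=None):
    s=get_state();r=rot();d=r.inv().apply(np.array(target)-s["position"])*1000
    w=np.zeros(3) if Rt is None else np.degrees((r.inv()*Rt).as_rotvec())
    print("shift",d.round(1),"turn",w.round(1))
E
python3 - <<'E'
from h import *
im=get_image("top")
c=[(295.7,158.6),(358.9,170.7),(350.7,217.1),(286.9,205.7)]
P=np.array([ray(im,p,.052) for p in c]);print(P.round(4),P.mean(0))
for i in range(4): print(np.linalg.norm(P[i]-P[i-1]))
e=(P[0]-P[1])+(P[3]-P[2]);print("yaw of +y-ish axis",np.degrees(np.arctan2(e[1],e[0]))-90)
e=(P[0]-P[3])+(P[1]-P[2]);print("yaw x",np.degrees(np.arctan2(e[1],e[0])))
print(rot().as_matrix().round(3))
K=im
w=get_image("wrist");Rm=cv2.Rodrigues(w["rvec"])[0];cc=-Rm.T@w["tvec"]
print("cam in tool",rot().inv().apply(cc-get_state()["position"]),(rot().inv().as_matrix()@Rm.T).round(2))
E
```

```text
[[ 0.5842  0.0627  0.052 ]
 [ 0.5531 -0.1097  0.052 ]
 [ 0.4268 -0.0886  0.052 ]
 [ 0.4551  0.0839  0.052 ]] [ 0.50478709 -0.01293322  0.052     ]
0.13084926486435147
0.17513245938198405
0.12801824186276628
0.1748129666964134
yaw of +y-ish axis -9.780653732594104
yaw x -9.409360964751109
[[-0.952  0.305 -0.   ]
 [ 0.305  0.952 -0.001]
 [ 0.    -0.001 -1.   ]]
cam in tool [ 0.07528433  0.00105273 -0.12479034] [[ 0.   -0.96 -0.29]
 [ 1.    0.    0.  ]
 [-0.   -0.29  0.96]]
```

The box centre is at about (0.505, -0.013) with a yaw of about -9.6° (mod 180°). Next I'll move over the tripped breaker, aligned with the box, to look with the wrist camera.

```bash
python3 - <<'E'
from h import *
yaw=180-9.6
Rt=R.from_euler('z',yaw,degrees=True)*R.from_euler('x',180,degrees=True)
print(Rt.as_matrix().round(2)); rows([0.53,-.073,.25],Rt)
E
```

```text
[[-0.99  0.17  0.  ]
 [ 0.17  0.99  0.  ]
 [ 0.    0.   -1.  ]]
shift [-5.271e+02 -4.827e+02  2.000e-01] turn [-0.  -0.  -8.2]
```

```bash
python3 -m jog '[-40,-36,0,0,0,-1,-80,-73,0,0,0,-2,-120,-110,0,0,0,-3,-160,-146,0,0,0,-4,-200,-183,0,0,0,-5,-240,-220,0,0,0,-6,-280,-256,0,0,0,-7,-320,-293,0,0,0,-8,-360,-330,0,0,0,-8.2,-400,-366,0,0,0,-8.2]' 1; python3 -m jog '[-40,-37,0,0,0,0,-80,-74,0,0,0,0,-120,-110,0,0,0,0,-127,-117,0,0,0,0,-127,-117,0,0,0,0]'
python3 - <<'E'
from h import *
im=get_image("wrist"); cv2.imwrite("pics/w1.png",im["frame"][:,:,::-1])
print(get_state()); rows([0.53,-.073,.25])
E
```

```text
clock: 1.5
position: [0.4453, 0.0755, 0.2505]
ee_rot: [0.0, 0.083, 0.997, 0.0]
contact_force: [0.6, 1.0, -0.0]
width: 0.0
clock: 2.12
position: [0.5502, -0.0594, 0.2498]
ee_rot: [-0.001, 0.084, 0.996, 0.0]
contact_force: [-0.6, 0.3, -0.2]
width: -0.0001
{'clock': 2.175, 'qpos': array([-2.32534107e-01,  2.43506043e-01,  1.55134591e+00,  8.25021121e-04,
        1.34852142e+00, -1.63679238e+00]), 'qd': array([ 0.01775227, -0.01526932,  0.01257947,  0.00063556, -0.00061009,
       -0.00105535]), 'effort': array([-7.97939748e-01, -3.87511504e+01, -2.48641419e+01, -7.39306561e-02,
       -9.60711809e-02, -4.78006317e-03]), 'position': array([ 0.54966199, -0.0585646 ,  0.24997098]), 'ee_rot': array([-8.20631548e-04,  8.32637707e-02,  9.96527064e-01,  5.30213962e-04]), 'contact_force': array([ 0.22729121,  0.14493134, -0.60178836]), 'moment': array([ 0.00669834, -0.00908538,  0.00092749]), 'width': -3.182664929438963e-05}
shift [ 17.  -17.5  -0. ] turn [0. 0. 0.]
```

View pics/w1.png

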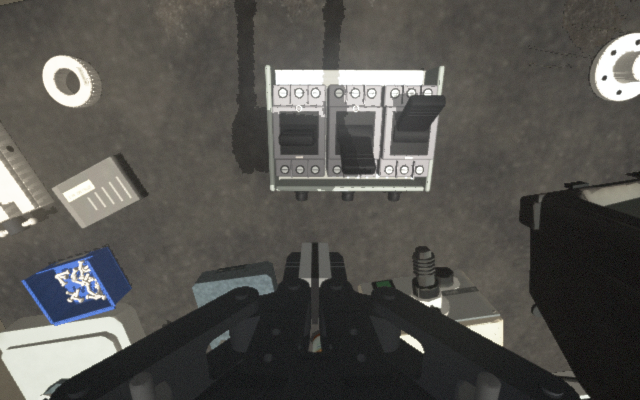

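The wrist view shows the box at columns 268-445 and rows 65-195, with the robot side at the top. The tripped handle is at about (298,130), and the raised marks seem visible near (298,107) and (298,158).

```bash
python3 - <<'E'
import cv2
a=cv2.imread("pics/w1.png")[60:205,260:455]; cv2.imwrite("pics/w1z.png",cv2.resize(a,None,fx=4,fy=4,interpolation=cv2.INTER_CUBIC))
E
```

```text
(no output)
```

View pics/w1z.png

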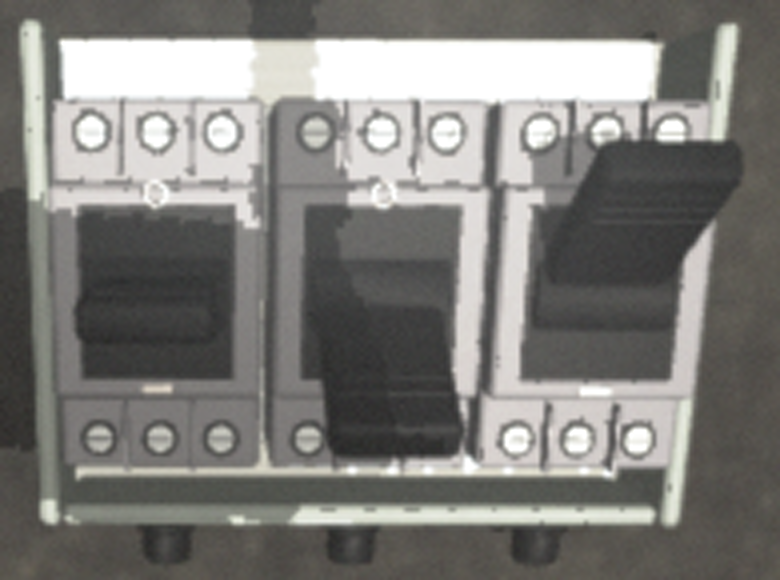

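The ring (298.8,108.3) is on the robot side and the bar (299.3,157) on the far side, so off is towards the robot and box +x points away from it. The middle breaker is ON and the left one OFF. Next I'll refine the position from these marks.

```bash
python3 - <<'E'
from h import *
im=get_image("wrist")
f=lambda u,v:ray(im,(260+(u+.5)/4-.5,60+(v+.5)/4-.5),.0735)
r1=f(155,193);b1=f(157,388);r2=f(383,193);b3=f(595,390)
for p in (r1,b1,r2,b3):print(p.round(4))
print("len",np.linalg.norm(b1-r1),np.linalg.norm(r2-r1),np.linalg.norm(b3-b1))
print("yaw", [np.degrees(np.arctan2(*(v[[1,0]]))) for v in (b1-r1,)],[np.degrees(np.arctan2(*(v[[1,0]])))-90 for v in (r2-r1,b3-b1)])
print("mid",(r1+b1)/2)
# handle top outline in zoom? tip centre
for z in (.12,): print(f(150,310))
# top cam check
t=get_image("top")
cv2.imwrite("pics/top1.png",t["frame"][:,:,::-1])
a=np.radians(-9.6);ex=np.array([np.cos(a),np.sin(a),0])
m=(r1+b1)/2
print(proj(im,[m+[0,0,.0365],m]))
E
```

```text
[ 0.4716 -0.0598  0.0735]
[ 0.5178 -0.0678  0.0735]
[ 0.4807 -0.0057  0.0735]
[0.5366 0.0411 0.0735]
len 0.046922083473613325 0.05487971285745105 0.11054462829682715
yaw [np.float64(-9.814857011273624)] [np.float64(-9.5206974068536), np.float64(-9.794946630013172)]
mid [ 0.49470964 -0.06382374  0.0735    ]
[ 0.4985586  -0.06604631  0.0735    ]
[[296.55005798 135.89738678]
 [298.63083773 132.81917906]]
```

```bash
python3 - <<'E'
from h import *
im=get_image("wrist"); s=get_state();r=rot();p=s["position"]
for dx in (-.011,.011):
  for dz in (.019,.032):
    print(dx,dz,proj(im,[p+r.apply([dx,0,dz])]))
a=cv2.resize(im["frame"][225:325,255:380,::-1],None,fx=5,fy=5,interpolation=cv2.INTER_CUBIC); cv2.imwrite("pics/w2z.png",a)
rows([.5285,-.0707,.125])
E
```

```text
-0.011 0.019 [[312.46108141 275.0284796 ]]
-0.011 0.032 [[312.59483621 263.29051866]]
0.011 0.019 [[312.3853023  237.87273623]]
0.011 0.032 [[312.52977125 228.42026967]]
shift [ 18.7 -16.1 125.5] turn [0. 0. 0.]
```

View pics/w2z.png

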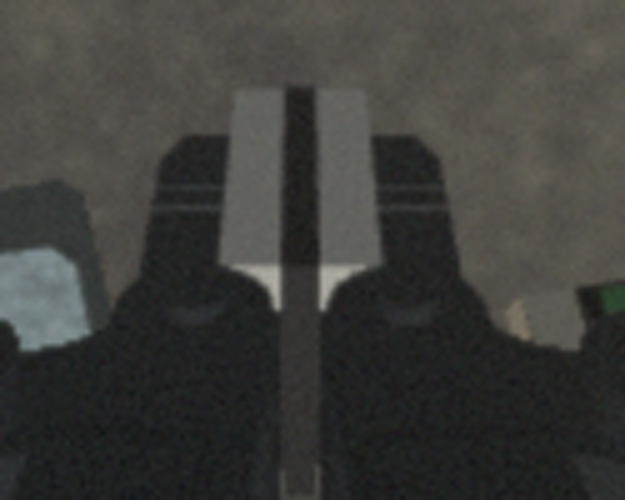

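The fingertip edge is at about row 243 against 238 predicted, so the tips sit 14-19 mm ahead of the TCP. I'll descend on the far (on) side of the tripped handle, to TCP z≈0.122.

```bash
python3 -m jog '[10,-8,0,0,0,0,19,-16,0,0,0,0,19,-16,30,0,0,0,19,-16,60,0,0,0,19,-16,90,0,0,0,19,-16,110,0,0,0,19,-16,128,0,0,0,19,-16,128,0,0,0,19,-16,128,0,0,0]'
python3 - <<'E'
from h import *
for n in("scene","wrist"):
  im=get_image(n); cv2.imwrite(f"pics/{n}3.png",im["frame"][:,:,::-1])
a=cv2.imread("pics/scene3.png")[110:255,270:400]; cv2.imwrite("pics/scene3z.png",cv2.resize(a,None,fx=4,fy=4,interpolation=cv2.INTER_CUBIC))
s=get_state();print(s["position"],s["contact_force"]);
o=np.array([.495,-.065,.062]);r=rot();print("rel box x,y:",-r.inv().apply(s["position"]-o)*1000)
E
```

```text
clock: 3.45
position: [0.5293, -0.0722, 0.1231]
ee_rot: [0.001, 0.083, 0.997, -0.0]
contact_force: [0.4, 0.2, 1.1]
width: -0.0001
[ 0.52965639 -0.07221701  0.12338211] [ 0.7597824  -0.22922727 -0.23996992]
rel box x,y: [35.50203329  1.37380741 61.30767949]
```

View pics/wrist3.png

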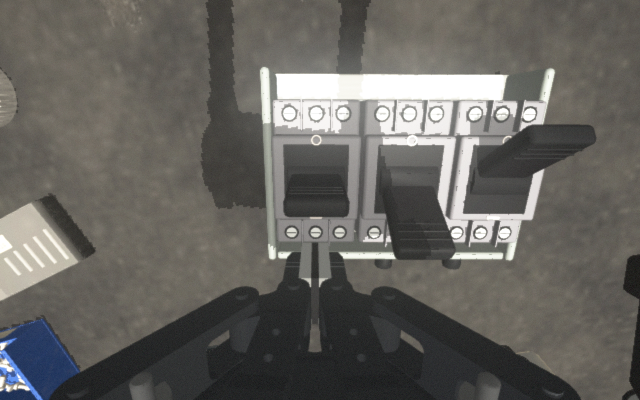

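View pics/scene3z.png

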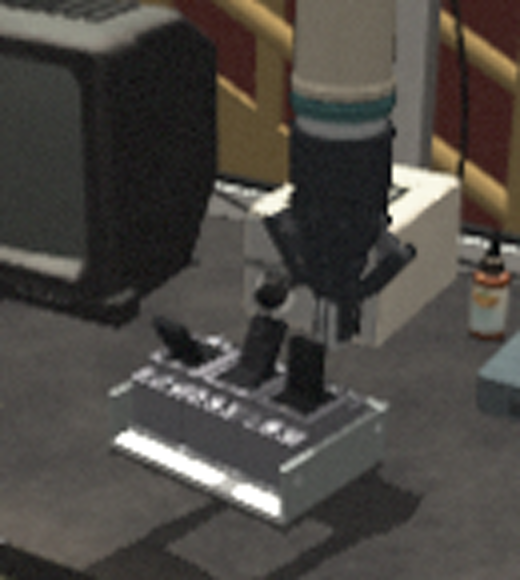

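The fingers are behind the tripped handle, centred on it at column 316 and clear of the middle handle at (420,215). I'll approach slowly.

```bash
python3 - <<'E'
from h import *
im=get_image("wrist")
r1=ray(im,(316,140),.0735);b1=ray(im,(316,217),.0735);print(r1,b1,(r1+b1)/2)
E
python3 -m jog '[4,0,0,0,0,0,8,0,0,0,0,0,10,0,0,0,0,0,11,0,0,0,0,0,12,0,0,0,0,0,13,0,0,0,0,0]'
python3 -m jog '[1,0,0,0,0,0,2,0,0,0,0,0,3,0,0,0,0,0,4,0,0,0,0,0]'
```

```text
[ 0.47261958 -0.06056934  0.0735    ] [ 0.51910941 -0.06829905  0.0735    ] [ 0.4958645  -0.06443419  0.0735    ]
clock: 4.35
position: [0.5163, -0.0698, 0.1223]
ee_rot: [0.0, 0.083, 0.997, 0.0]
contact_force: [0.6, -0.2, -0.7]
width: 0.0004
clock: 4.85
position: [0.5127, -0.0692, 0.1224]
ee_rot: [0.0, 0.083, 0.997, -0.0]
contact_force: [1.4, -0.2, 0.2]
width: 0.0003
```

```bash
python3 -m jog '[1.5,0,0,0,0,0,3,0,0,0,0,0,4,0,0,0,0,0]'
python3 -m jog '[1,0,0,0,0,0,2,0,0,0,0,0,3,0,0,0,0,0]'
```

```text
clock: 5.22
position: [0.5087, -0.0685, 0.1225]
ee_rot: [0.0, 0.083, 0.997, -0.0]
contact_force: [0.5, -0.4, 0.7]
width: -0.0001
clock: 5.6
position: [0.5054, -0.068, 0.1223]
ee_rot: [0.0, 0.083, 0.997, 0.0]
contact_force: [0.8, -0.9, 1.7]
width: 0.0002
```

```bash
python3 - <<'E'
from h import *
im=get_image("wrist"); cv2.imwrite("pics/w4z.png",cv2.resize(im["frame"][90:290,230:430,::-1],None,fx=2.8,fy=2.8))
F=[get_state()["contact_force"]]
print(np.array(F).round(2))
E
```

```text
[[-0.25 -0.38  0.4 ]]
```

View pics/w4z.png

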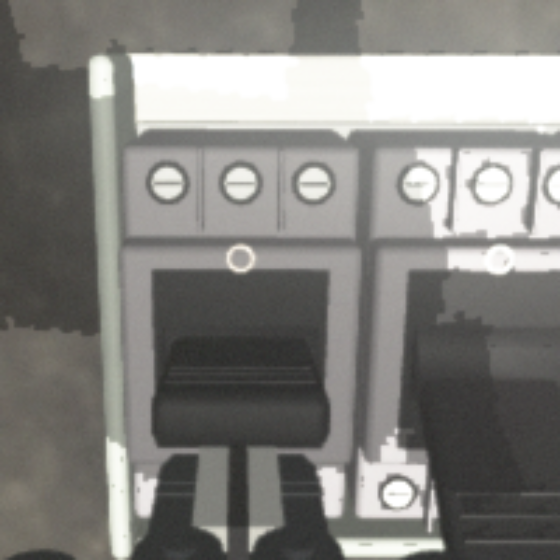

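The fingertips are right at the handle's far face (crop row 447), and the force is still about zero. I'll continue.

```bash

python3 -m jog '[1,0,0,0,0,0,2,0,0,0,0,0,3,0,0,0,0,0]'
python3 -m jog '[1,0,0,0,0,0,2,0,0,0,0,0,3,0,0,0,0,0]'
```

```text
clock: 6.02
position: [0.5036, -0.0677, 0.1225]
ee_rot: [0.001, 0.083, 0.997, -0.0]
contact_force: [4.9, -0.4, -1.0]
width: -0.0003
clock: 6.4
position: [0.5026, -0.0676, 0.1231]
ee_rot: [0.004, 0.083, 0.997, -0.0]
contact_force: [8.3, -1.0, -1.1]
width: -0.0003
```

```bash

python3 -m jog '[0.5,0,0,0,0,0,1,0,0,0,0,0]'
python3 -m jog '[0,0,0,0,0,0]'
python3 - <<'E'
from h import *
im=get_image("wrist"); cv2.imwrite("pics/w5z.png",cv2.resize(im["frame"][90:290,230:430,::-1],None,fx=2.8,fy=2.8))
print(get_state()["contact_force"],get_state()["position"])
E
```

```text
clock: 6.65
position: [0.5024, -0.0676, 0.1233]
ee_rot: [0.004, 0.083, 0.997, -0.0]
contact_force: [9.3, -1.4, -2.2]
width: -0.0002
clock: 6.78
position: [0.5024, -0.0677, 0.1233]
ee_rot: [0.004, 0.083, 0.997, -0.0]
contact_force: [7.9, -1.6, -1.8]
width: -0.0001
[ 8.48084316 -1.11906412 -1.49275506] [ 0.50238612 -0.0676524   0.12329809]
```

View pics/w5z.png

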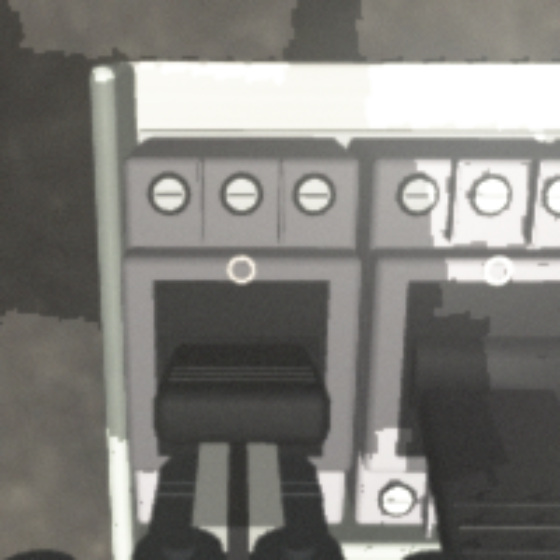

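```bash

python3 -m jog '[0.5,0,0,0,0,0,1,0,0,0,0,0]'
python3 -m jog '[0.5,0,0,0,0,0,1,0,0,0,0,0]'
```

```text
clock: 7.08
position: [0.5011, -0.0674, 0.1232]
ee_rot: [0.004, 0.083, 0.997, -0.0]
contact_force: [7.5, -1.8, -1.8]
width: 0.0001
clock: 7.32
position: [0.5003, -0.0673, 0.1233]
ee_rot: [0.004, 0.083, 0.997, -0.0]
contact_force: [8.8, -1.3, -1.0]
width: -0.0002
```

```bash

python3 -m jog '[1,0,0,0,0,0,2,0,0,0,0,0]'
python3 -m jog '[1,0,0,0,0,0,1.5,0,0,0,0,0]'
```

```text
clock: 7.58
position: [0.4986, -0.0671, 0.1234]
ee_rot: [0.004, 0.083, 0.997, -0.001]
contact_force: [7.8, -1.5, -1.4]
width: 0.0
clock: 7.82
position: [0.4971, -0.0668, 0.1235]
ee_rot: [0.004, 0.083, 0.997, -0.001]
contact_force: [8.3, -1.4, -0.0]
width: 0.0007
```

```bash

python3 -m jog '[0.7,0,0,0,0,0,1.5,0,0,0,0,0]'
python3 -c "
from rig import *
print(get_state()['contact_force'])"
```

```text
clock: 8.07
position: [0.4957, -0.0666, 0.1236]
ee_rot: [0.005, 0.083, 0.997, -0.001]
contact_force: [8.2, -1.2, -1.0]
width: -0.0001
[ 8.22419934 -1.18785421 -1.0331772 ]
```

```bash

python3 -m jog '[0.7,0,0,0,0,0,1.2,0,0,0,0,0]'
python3 -m jog '[0.6,0,0,0,0,0]'
python3 -m jog '[0.6,0,0,0,0,0]'
```

```text
clock: 8.32
position: [0.4943, -0.0664, 0.1235]
ee_rot: [0.004, 0.083, 0.997, -0.001]
contact_force: [8.5, -1.2, -0.3]
width: 0.0001
clock: 8.45
position: [0.494, -0.0663, 0.1236]
ee_rot: [0.005, 0.083, 0.997, -0.001]
contact_force: [8.5, -0.6, 0.2]
width: 0.0001
clock: 8.57
position: [0.4936, -0.0663, 0.1237]
ee_rot: [0.005, 0.083, 0.997, -0.001]
contact_force: [9.0, -1.5, 0.2]
width: 0.0002
```

```bash

python3 -m jog '[0.6,0,0,0,0,0]'
python3 -m jog '[0.6,0,0,0,0,0]'
```

```text
clock: 8.7
position: [0.4925, -0.0661, 0.1236]
ee_rot: [0.004, 0.083, 0.997, -0.001]
contact_force: [8.0, -1.8, 0.2]
width: -0.0003
clock: 8.82
position: [0.4918, -0.066, 0.1235]
ee_rot: [0.004, 0.083, 0.997, -0.001]
contact_force: [7.6, -0.9, 0.6]
width: -0.0001
```

```bash

python3 -m jog '[0.6,0,0,0,0,0]'
python3 -m jog '[0.6,0,0,0,0,0]'
python3 -m jog '[0.6,0,0,0,0,0]'
```

```text
clock: 8.95
position: [0.4914, -0.066, 0.1236]
ee_rot: [0.004, 0.083, 0.997, -0.001]
contact_force: [8.1, -1.3, 0.2]
width: 0.0004
clock: 9.07
position: [0.491, -0.0659, 0.1237]
ee_rot: [0.005, 0.083, 0.997, -0.001]
contact_force: [7.4, -1.0, 0.3]
width: -0.0002
clock: 9.2
position: [0.4904, -0.0658, 0.1237]
ee_rot: [0.005, 0.083, 0.997, -0.001]
contact_force: [7.7, -1.9, 0.2]
width: -0.0001
```

```bash

python3 -m jog '[0.6,0,0,0,0,0]'
python3 -m jog '[0.6,0,0,0,0,0]'
```

```text
clock: 9.32
position: [0.4898, -0.0657, 0.1237]
ee_rot: [0.005, 0.083, 0.997, -0.001]
contact_force: [9.0, -1.3, 0.4]
width: -0.0
clock: 9.45
position: [0.4895, -0.0657, 0.1238]
ee_rot: [0.005, 0.083, 0.997, -0.001]
contact_force: [9.7, -2.1, 1.3]
width: 0.0001
```

```bash

python3 -m jog '[0.5,0,0,0,0,0]'
python3 -m jog '[0.4,0,0,0,0,0]'
python3 -m jog '[0,0,0,0,0,0]'
```

```text
clock: 9.57
position: [0.4894, -0.0656, 0.1239]
ee_rot: [0.005, 0.083, 0.997, -0.001]
contact_force: [8.8, -0.9, 0.6]
width: -0.0002
clock: 9.7
position: [0.4892, -0.0656, 0.124]
ee_rot: [0.006, 0.083, 0.996, -0.001]
contact_force: [9.8, -1.4, 0.7]
width: -0.0001
clock: 9.82
position: [0.4892, -0.0656, 0.124]
ee_rot: [0.006, 0.083, 0.996, -0.001]
contact_force: [10.3, -1.4, 1.0]
width: 0.0005
```

```bash

python3 -m jog '[0.4,0,0,0,0,0]'
python3 -m jog '[0.4,0,0,0,0,0]'
python3 -m jog '[0,0,0,0,0,0]'
```

```text
clock: 9.95
position: [0.4891, -0.0656, 0.1241]
ee_rot: [0.006, 0.083, 0.996, -0.001]
contact_force: [10.6, -1.4, 1.4]
width: -0.0001
clock: 10.07
position: [0.489, -0.0656, 0.1242]
ee_rot: [0.006, 0.083, 0.996, -0.001]
contact_force: [9.8, -1.1, 1.0]
width: 0.0002
clock: 10.2
position: [0.489, -0.0656, 0.1242]
ee_rot: [0.006, 0.083, 0.996, -0.001]
contact_force: [9.9, -1.7, 1.5]
width: 0.0
```

```bash

python3 -m jog '[0.4,0,0,0,0,0]'
python3 -m jog '[0.4,0,0,0,0,0]'
python3 -m jog '[0,0,0,0,0,0]'
python3 -m jog '[0,0,0,0,0,0]'
```

```text
clock: 10.32
position: [0.4888, -0.0656, 0.1242]
ee_rot: [0.007, 0.083, 0.996, -0.001]
contact_force: [10.1, -1.9, 0.3]
width: -0.0002
clock: 10.45
position: [0.4887, -0.0656, 0.1243]
ee_rot: [0.007, 0.083, 0.996, -0.001]
contact_force: [11.4, -1.3, 1.1]
width: -0.0001
clock: 10.58
position: [0.4887, -0.0656, 0.1244]
ee_rot: [0.007, 0.083, 0.996, -0.001]
contact_force: [10.0, -1.3, 0.4]
width: 0.0002
clock: 10.7
position: [0.4887, -0.0656, 0.1244]
ee_rot: [0.007, 0.083, 0.996, -0.001]
contact_force: [10.5, -1.1, 1.6]
width: 0.0002
```

```bash

python3 -m jog '[0.4,0,0,0,0,0]'
python3 -m jog '[0.4,0,0,0,0,0]'
python3 -m jog '[0,0,0,0,0,0]'
python3 -m jog '[0,0,0,0,0,0]'
```

```text
clock: 10.82
position: [0.4886, -0.0656, 0.1244]
ee_rot: [0.007, 0.083, 0.996, -0.001]
contact_force: [11.2, -1.8, 0.2]
width: 0.0
clock: 10.95
position: [0.4885, -0.0656, 0.1245]
ee_rot: [0.007, 0.084, 0.996, -0.001]
contact_force: [11.9, -2.1, 0.4]
width: 0.0002
clock: 11.08
position: [0.4885, -0.0656, 0.1246]
ee_rot: [0.007, 0.084, 0.996, -0.001]
contact_force: [12.9, -2.0, 0.5]
width: -0.0
clock: 11.2
position: [0.4885, -0.0656, 0.1245]
ee_rot: [0.007, 0.083, 0.996, -0.001]
contact_force: [11.6, -1.9, 1.0]
width: 0.0001
```

```bash

python3 -m jog '[0.4,0,0,0,0,0]'
python3 -m jog '[0,0,0,0,0,0]'
python3 -m jog '[0,0,0,0,0,0]'
```

```text
clock: 11.32
position: [0.4883, -0.0656, 0.1246]
ee_rot: [0.008, 0.084, 0.996, -0.001]
contact_force: [11.9, -2.0, 0.7]
width: -0.0001
clock: 11.45
position: [0.4883, -0.0656, 0.1246]
ee_rot: [0.008, 0.084, 0.996, -0.001]
contact_force: [10.8, -2.5, 1.6]
width: 0.0001
clock: 11.58
position: [0.4883, -0.0656, 0.1247]
ee_rot: [0.008, 0.083, 0.996, -0.001]
contact_force: [11.8, -1.2, 1.0]
width: 0.0002
```

The handle hit a firm stop: over the last 3 mm commanded, it moved under 1 mm. The force averaged about 11.8 N at a lever arm of about 43 mm, or about 12.5 N referred to 40 mm. I'll back off, lift and cross to the off side.

```bash

python3 -m jog '[-3,0,0,0,0,0,-8,0,0,0,0,0,-16,0,0,0,0,0,-18,0,-15,0,0,0,-18,0,-40,0,0,0,-18,0,-50,0,0,0,-18,0,-50,0,0,0]'
python3 - <<'E'
from h import *
for n in("scene","wrist"):
  im=get_image(n); cv2.imwrite(f"pics/{n}6.png",im["frame"][:,:,::-1])
cv2.imwrite("pics/w6z.png",cv2.resize(cv2.imread("pics/wrist6.png")[40:290,200:460],None,fx=2.2,fy=2.2))
s=get_state();print(s["position"],s["contact_force"])
o=np.array([.4955,-.0647,.062]);r=rot();print("rel box x,y:",-r.inv().apply(s["position"]-o)*1000)
rows(o+r.apply([.052,0,-.1]));
E
```

```text
clock: 12.45
position: [0.4988, -0.0668, 0.1722]
ee_rot: [-0.0, 0.083, 0.997, 0.0]
contact_force: [-0.1, 0.1, -0.7]
width: 0.0
[ 0.49829604 -0.06662888  0.17132452] [ 0.1909262  -0.38944229 -0.31407801]
rel box x,y: [  2.81165149   1.4024874  109.33213833]
shift [54.8  1.4  9.3] turn [0. 0. 0.]
```

View pics/w6z.png

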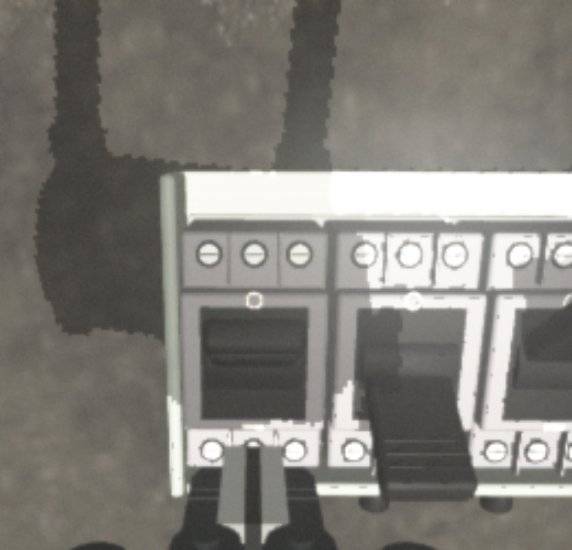

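The handle now leans to the off side (crop (255,340)) and the neighbours are unchanged. I'll cross to the robot side and come down.

```bash

python3 -m jog '[25,1,0,0,0,0,50,1,0,0,0,0,55,1,0,0,0,0,55,1,20,0,0,0,55,1,40,0,0,0,55,1,54,0,0,0,55,1,54,0,0,0,55,1,54,0,0,0]'
python3 - <<'E'
from h import *
im=get_image("scene"); cv2.imwrite("pics/scene7.png",im["frame"][:,:,::-1])
cv2.imwrite("pics/s7z.png",cv2.resize(cv2.imread("pics/scene7.png")[110:255,270:400],None,fx=4,fy=4))
s=get_state();print(s["position"],s["contact_force"])
o=np.array([.4955,-.0647,.062]);r=rot();print("rel box x,y:",-r.inv().apply(s["position"]-o)*1000)
E
```

```text
clock: 13.55
position: [0.4459, -0.057, 0.1186]
ee_rot: [0.0, 0.083, 0.997, -0.0]
contact_force: [-0.1, 0.5, 0.4]
width: 0.0001
[ 0.44592146 -0.0569807   0.11882304] [ 0.16918583 -1.08242888  0.20922756]
rel box x,y: [-50.09105879   0.61560436  56.89449842]
```

View pics/s7z.png

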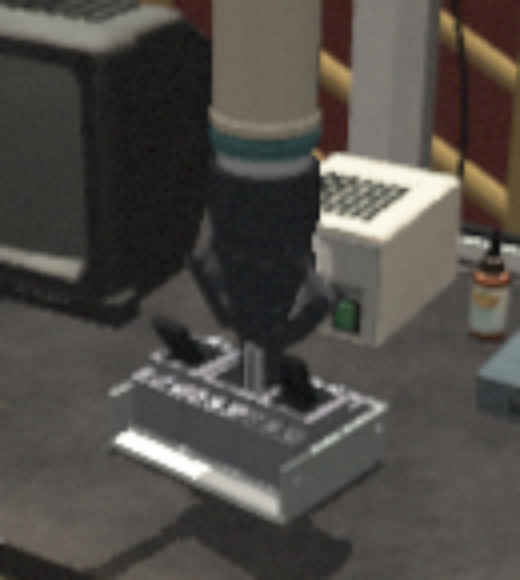

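The fingers stand in front of the off-leaning handle, clear of both neighbours. I'll push towards on slowly.

```bash

python3 -m jog '[-4,0,1,0,0,0,-8,0,2,0,0,0,-10,0,2,0,0,0,-12,0,2,0,0,0]'
python3 -m jog '[-1.5,0,0,0,0,0,-3,0,0,0,0,0,-4.5,0,0,0,0,0]'
```

```text
clock: 14.1
position: [0.4572, -0.0588, 0.1163]
ee_rot: [0.0, 0.083, 0.997, 0.0]
contact_force: [0.8, 0.5, -0.2]
width: -0.0
clock: 14.48
position: [0.4611, -0.0594, 0.1162]
ee_rot: [-0.0, 0.083, 0.997, 0.0]
contact_force: [-0.9, 0.9, 1.2]
width: 0.0
```

```bash

python3 -m jog '[-1.5,0,0,0,0,0,-3,0,0,0,0,0,-4.5,0,0,0,0,0]'
```

```text
clock: 14.85
position: [0.466, -0.0603, 0.1163]
ee_rot: [0.0, 0.083, 0.997, 0.0]
contact_force: [-0.6, 0.0, 0.6]
width: 0.0001
```

```bash

python3 -m jog '[-1.5,0,0,0,0,0,-3,0,0,0,0,0,-4.5,0,0,0,0,0]'
python3 -m jog '[-1.5,0,0,0,0,0,-3,0,0,0,0,0]'
python3 -m jog '[-1.5,0,0,0,0,0,-3,0,0,0,0,0]'
```

```text
clock: 15.22
position: [0.4705, -0.0611, 0.1163]
ee_rot: [0.0, 0.083, 0.997, 0.0]
contact_force: [-1.6, 0.5, 0.4]
width: 0.0001
clock: 15.48
position: [0.4734, -0.0616, 0.1163]
ee_rot: [0.0, 0.083, 0.997, 0.0]
contact_force: [-1.1, -0.2, 0.5]
width: 0.0002
clock: 15.72
position: [0.4764, -0.062, 0.1163]
ee_rot: [0.0, 0.083, 0.997, 0.0]
contact_force: [-0.9, 0.7, 0.8]
width: 0.0
```

```bash

python3 -m jog '[-1.5,0,0,0,0,0,-3,0,0,0,0,0]'
python3 -m jog '[-1.5,0,0,0,0,0,-3,0,0,0,0,0]'
python3 -m jog '[-1.5,0,0,0,0,0,-3,0,0,0,0,0]'
```

```text
clock: 15.98
position: [0.4793, -0.0625, 0.1163]
ee_rot: [0.0, 0.083, 0.997, 0.0]
contact_force: [-1.7, 0.2, 1.2]
width: 0.0003
clock: 16.23
position: [0.482, -0.063, 0.1162]
ee_rot: [-0.0, 0.083, 0.997, 0.0]
contact_force: [-0.6, 0.3, 0.5]
width: 0.0
clock: 16.48
position: [0.4852, -0.0635, 0.1163]
ee_rot: [-0.0, 0.083, 0.997, 0.0]
contact_force: [-1.8, 0.5, 1.1]
width: -0.0002
```

```bash

python3 -m jog '[-1,0,0,0,0,0,-2,0,0,0,0,0]'
python3 -m jog '[-1,0,0,0,0,0,-2,0,0,0,0,0]'
python3 - <<'E'
from h import *
im=get_image("wrist"); 
cv2.imwrite("pics/w8z.png",cv2.resize(im["frame"][90:290,230:430,::-1],None,fx=2.8,fy=2.8))
E
```

```text
clock: 16.73
position: [0.4871, -0.0639, 0.1162]
ee_rot: [-0.0, 0.083, 0.997, 0.0]
contact_force: [-1.0, 0.2, -0.5]
width: 0.0003
clock: 16.98
position: [0.489, -0.0642, 0.1162]
ee_rot: [-0.0, 0.083, 0.997, 0.0]
contact_force: [-1.1, 0.2, -0.2]
width: 0.0003
```

View pics/w8z.png

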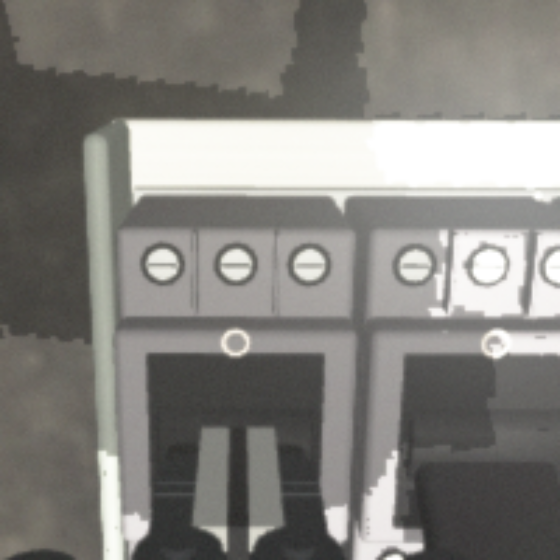

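The fingers hide the handle, so it is being carried along at a low ~1 N. I'll take the block zone in small steps.

```bash

for i in 1 ; do python3 -m jog '[-1,0,0,0,0,0,-2,0,0,0,0,0]'; done
python3 -m jog '[-1,0,0,0,0,0,-2,0,0,0,0,0]'
```

```text
clock: 17.27
position: [0.4911, -0.0645, 0.1163]
ee_rot: [0.0, 0.083, 0.997, 0.0]
contact_force: [-0.9, 0.3, 0.6]
width: 0.0001
clock: 17.52
position: [0.4931, -0.0649, 0.1163]
ee_rot: [0.0, 0.083, 0.997, 0.0]
contact_force: [-0.8, -0.0, -0.3]
width: -0.0
```

```bash

python3 -m jog '[-1,0,0,0,0,0,-2,0,0,0,0,0]'
python3 -m jog '[-1,0,0,0,0,0,-2,0,0,0,0,0]'
```

```text
clock: 17.77
position: [0.4951, -0.0652, 0.1163]
ee_rot: [0.0, 0.083, 0.997, 0.0]
contact_force: [-1.3, -0.0, 0.5]
width: -0.0001
clock: 18.02
position: [0.4971, -0.0655, 0.1163]
ee_rot: [0.0, 0.083, 0.997, 0.0]
contact_force: [-1.1, 0.3, -0.1]
width: -0.0002
```

```bash

python3 -m jog '[-1,0,0,0,0,0,-2,0,0,0,0,0]'
python3 -m jog '[-1,0,0,0,0,0,-2,0,0,0,0,0]'
```

```text
clock: 18.27
position: [0.4991, -0.0659, 0.1163]
ee_rot: [0.0, 0.083, 0.997, 0.0]
contact_force: [-0.8, 0.0, 0.7]
width: -0.0001
clock: 18.52
position: [0.501, -0.0662, 0.1163]
ee_rot: [0.0, 0.083, 0.997, 0.0]
contact_force: [-0.6, 1.0, 0.1]
width: -0.0002
```

```bash

python3 -m jog '[-1,0,0,0,0,0,-2,0,0,0,0,0]'
python3 -m jog '[-1,0,0,0,0,0,-2,0,0,0,0,0]'
python3 - <<'E'
from h import *
im=get_image("scene"); cv2.imwrite("pics/s9z.png",cv2.resize(im["frame"][110:255,270:400,::-1],None,fx=4,fy=4))
E
```

```text
clock: 18.77
position: [0.502, -0.0663, 0.1162]
ee_rot: [-0.001, 0.083, 0.997, 0.0]
contact_force: [-3.5, 0.5, 2.8]
width: 0.0
clock: 19.02
position: [0.5024, -0.0664, 0.116]
ee_rot: [-0.003, 0.083, 0.997, 0.0]
contact_force: [-8.8, 1.5, 6.4]
width: 0.0
```

View pics/s9z.png

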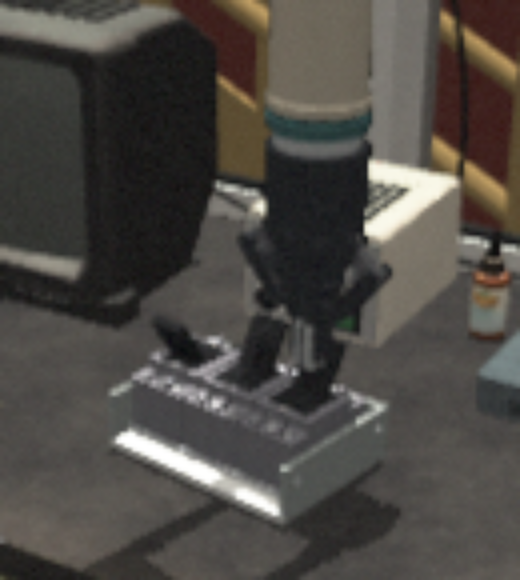

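The force direction (-8.8, 6.4) is normal to a handle tilted about 0.6 rad, and the handle looks parallel to the ON one at about (320,365). That is the on stop, so I'll let go, retreat and lift.

```bash

python3 -m jog '[2,0,0,0,0,0,5,0,0,0,0,0,14,0,0,0,0,0,25,0,0,0,0,0,25,0,-30,0,0,0,25,0,-70,0,0,0,25,0,-120,0,0,0,25,0,-120,0,0,0,25,0,-120,0,0,0]'
python3 - <<'E'
from h import *
for n in("wrist","scene"):
  im=get_image(n); f=im["frame"][:,:,::-1]
  cv2.imwrite(f"pics/{n}10.png",cv2.resize(f[20:270,200:520] if n=="wrist" else f[110:255,270:400],None,fx=2.3 if n=="wrist" else 4,fy=2.3 if n=="wrist" else 4))
print(get_state()["contact_force"],get_state()["clock"],get_state()["position"])
E
```

```text
clock: 20.2
position: [0.4793, -0.0625, 0.2358]
ee_rot: [-0.0, 0.083, 0.997, 0.0]
contact_force: [-0.2, 0.8, -0.8]
width: -0.0003
[ 0.10822362 -0.07054422  0.17631424] 20.3 [ 0.47898114 -0.06239539  0.23482905]
```

View pics/wrist10.png

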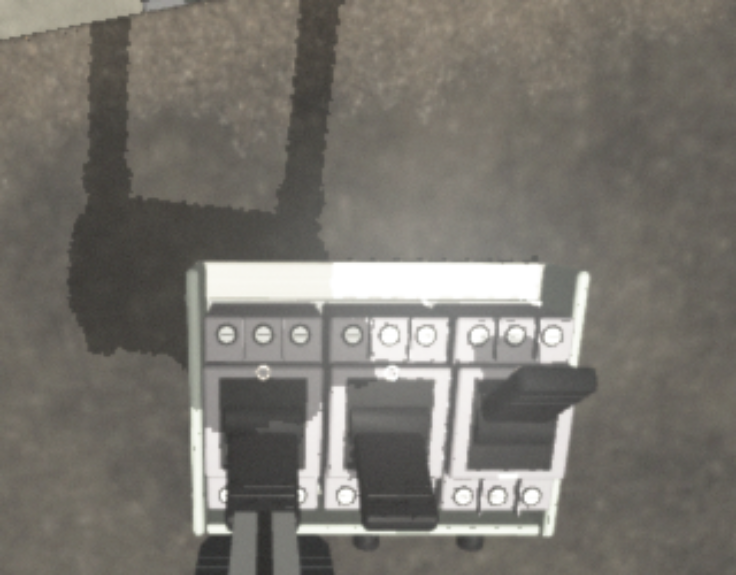

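View pics/scene10.png

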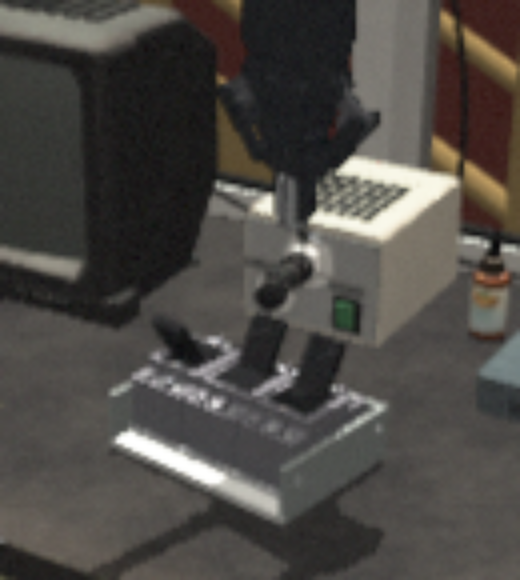

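Both views show the reset handle parallel to the ON handle. Its lower edge is at crop row ~528, the same as the middle one. The left handle is still off, and the arm is clear with the force at about zero. I'll hand in.

```bash
python3 -c "
from rig import *
print(sign_off())"
```

```text
the job is handed in; nothing more can be done
None
```

The tripped breaker, the one on the robot's right (-y), is reset: I pushed its handle to the firm off stop, threw it fully on, and handed the job in at about 20 s of the 45 s allowed.

- **Off push:** the handle gave steady resistance of about 8–9 N, then hit a firm stop at an estimated -0.35 rad. I held about 11.8 N there on average. The highest single reading was about 13 N, close to the 14 N limit.
- **On throw:** the handle passed the 0.15–0.22 zone at only about 1 N, so the catch had engaged. It stopped against the on stop with a force of about 11 N.
- **Last checks:** the final pictures show the reset handle parallel to the middle one, which is still on; the left handle is still off. The arm was lifted clear with the force at about zero.
- **Not fully confirmed:** I judged the final angle from the pictures and the force direction at the stop, not from a joint reading. I took no final picture of the items beside the box, but the arm made no contact near them.
- **Disagreement:** first contact with the handle came about 7 mm later than I had worked out, assuming the fingers are 22 mm deep. It did no harm, as I was moving by feel.

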